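# Drive the seated brass plug out of the adapter block

### The arm

A 6-joint arm with a two-finger parallel gripper is mounted at the origin on a cart in front of the work surface, level with it; the furniture and walls round the work are solid. World frame = base frame: x ahead of the robot, y to its left, z up, the work surface at z = 0. Lengths are in mm, angles in rad, forces in N, time in s.
With the tool pointing down it reaches from about 275 to 1000 mm from the base axis. Payload 8.4 kg.
Tool frame: the origin (TCP) lies midway between the tips of the shut fingers; the grasp point (between the pads) lies 19 mm behind it; z points along the fingers, y is the direction in which the jaws open and shut (so a half turn about z gives the same grasp; the last joint's range is limited). The gripper opens to 85 mm and grips with 20 to 120 N. Pads are 22 mm wide; open, the fingers measure 114 mm over their backs; the gripper's body (76 mm by 85 mm) begins 54 mm behind the grasp point. The pads swing forward as they close: fully open they stand 13 mm farther back than shut.
Start: joints at [1.344, 0.353, 1.633, -0, 1.155, -0.002], TCP at [139.318, 609.277, 231.281] pointing down, gripper open.
Joint ranges: [-2.63, 2.63], [-0.92, 2.1], [0.06, 2.66], [-1.3, 4.44], [0, 2.69], [-3.02, 3.02]. Speed limits (rad/s): [2.22, 2.22, 2.79, 3.14, 3.14, 3.14].

### API

Orientations are given as [roll, pitch, yaw] about the fixed x, y, z axes, in that order (R = Rz(yaw) Ry(pitch) Rx(roll)).
In Python, from rig import r gives the robot as it stands. The module is installed in compiled form; this text tells all that it offers.
- The arm moves only by the tool drive_tool, never from a script. Its argument "moves" is a list of rows, each a list of 3 entries, a list of its own where there are three numbers: the closure, from 0 (fully open) to 1 (shut), then the shift along the tool's x, y, z in cm, then the turn about the tool's z in degrees. In form: [[claw, [dx, dy, dz], roll], ...]. A call has 1 to 12 rows; each row is the pose to reach, as a shift and turn from the pose measured when the call began, along the tool's axes at that moment; what a row does not reach only later rows make up. A row lasts 1/8 s, in which the tool goes at most 62.5 mm and 10.7 degrees, less where a joint would pass 70% of its speed; a pose out of reach is approached as far as the arm can. A call with a gripper value outside its range is refused whole. The fingers move at their own pace and stop on an object; "grip_force" is the grip in N (left out, the last holds). Time passes only in rows, so rows that repeat a pose let the fingers close. It gives the time, the measured TCP pose, the force and the opening at its end, in the units of the state.
- r.sense(): the state, without advancing time (a new reading comes with each control period).
- r.grab_frame(name): name is "side" or "top"; returns a dict with "color" (420x560x3 uint8, red, green, blue), "fx", "fy", "cx", "cy" (pixels), "pose" (4x4, takes a point from camera to world coordinates). Camera axes: x right, y up, looking along -z (the intrinsics and any distortion apply to the point x, -y, -z); pixel columns grow to the right and rows downward; lengths in mm; the calibration is good to about 2 mm. A picture is of the moment at which its call begins. There is no depth.
- r.sign_off(): hands the job in, once; it reports no verdict.
Trained networks look in the newest picture that a camera, given by its name, has taken for a name from the list of things; names that differ only in an ending like _2 or _b are one class to them, and where a whole thing is asked for, a point or a joint stands for the part that bears it (a point fixed in the world has none). Each returns a list of dicts, best first, with "score" (0 to 1); they miss things now and then, are a little off and sometimes report something else, mostly with a low value. They report only what shows in the picture. A call takes as long as a camera call. They do not tell look-alikes from the thing itself.
- r.outline_of(thing, camera): "mask" (420x560 bool, what is visible of it) and "at" ([column, row] in pixels, amid what is visible of it).
- r.spot_point(thing, camera): "at" ([column, row] in pixels: a listed point, or the origin of a listed thing).
The state is a dict: "clock": time; "qpos": joint angles; "qvel": joint speeds; "joint_efforts": joint torques, N m; "eef_pos": TCP position; "tcp_rot": TCP orientation; "contact_force": force on the tool from outside, world axes, zero at the start; "wrist_torque": the same for the moment, N m; "opening": opening from 0.0 (shut) to 1.0 (fully open).
Only numpy, scipy, OpenCV 4.12 (cv2) and the standard library are available. Lean on these libraries where they do the work, as an engineer would, in place of code of your own. Each camera call takes 0.05 s, during which the arm holds its last target.

### The job

Take the ejector punch from its black holder, pass it down through the orange sprung guide plate of the press-out stand, feeling for the guide hole, and push the brass plug right through the bore until it drops into the catch tray under the block. Then put the punch back in its holder, fully home and upright, and let go. Never press the punch on the guide plate, the block or the plug with more than 25 N, and leave the tape roll, the tin and the solder spool where they are.

Things in the scene. Friction and masses are not known exactly. Their poses are not given: they have to be found in the camera images.
- stand: Press-out stand fixed to the bench: steel base 120 x 110 x 8 (x, y, z), two aluminium posts, on them a grey adapter block 64 x 100 (x, y) from z 40 to 70 with the plug in its bore, above that an orange guide plate on springs. Origin: centre of its underside, z up; the bore's axis runs up through it.
- stand_top (a point): Point on the bore's axis, 96 above the stand's origin, level with the top face of the unloaded guide plate (52 x 52 x 8). The plate was set sideways by hand: its hole, 11 in diameter with a 1 mm countersink, lies anywhere within 5.5 of this point in the stand's x and also in its y; this is not measured. A 9 mm shank then still meets the plug.
- bore_mouth (a point): Mouth of the bore in the block's top face, 70 above the stand's origin; bore vertical, 32 in diameter, right through. The guide plate above springs down by up to 9 mm: 1 to 2 N at first touch, 1 N more per mm; after that it is rigid. Sideways it stays put under rubbing up to about 18 N.
- ball_height (a point): Point on the bore's axis 46 above the stand's origin, where four sprung balls hold the plug. Breaking it loose takes about 8 to 18 N, then a few N slide it on; it falls only when its top has passed the balls: push the punch tip to about 41 above the stand's origin. The fallen plug, upright, reaches up to 26.
- tray_floor (a point): Centre of the catch tray's floor on the base, 8 above the stand's origin, 78 x 70 (x, y), with rims 12 high front and back, posts left and right.
- plug: Loose brass plug, 31 diameter, 18 high, chamfered, about 100 g, seated in the bore of the stand. Origin: centre of its underside, z along its axis. Seated, its underside is at z 47 and its top at z 65 in the stand, 5 below the block's top.
- punch: Ejector punch, about 160 g, standing in the holder. Origin: centre of the underside of its steel collar, z up. Collar 32 diameter, z 0 to 5; blue square handle 22 x 22 (sides along the punch's x and y), z 5 to 58, steel button to 62. Steel shank of 9 diameter down to the tip at z -73, tip edge chamfered 1.
- punch_tip (a point): Centre of the punch's tip, the lower end of its shank.
- holder: Black punch holder fixed to the bench, block 50 x 50 on an aluminium foot 76 x 76 x 6, 86 high in all. Origin: centre of its underside, z up. Its vertical hole on the axis is 15 in diameter, 75 deep, 2 countersunk. Punch fully home: collar resting on the top face, punch origin 86 above the holder's origin.
- holder_mouth (a point): Centre of the mouth of the holder's hole, on its top face.
- heat_tape: Amber tape roll lying flat, 58 diameter, 16 high, loose bystander. Origin under its centre.
- tip_tin: Round white tin, 50 diameter, 24 high, loose bystander. Origin under its centre.
- solder_spool: Solder spool with blue flange, 65 x 120 x 48 with its wire end, loose bystander. Origin under its middle.
Not all that is in view belongs to the job. What is meant by the punch is not purple, and is the smaller of those in its own colour.

How it is judged (in metres and radians):
On the way, in this order (a step that is already met when the one before it is completed fails the run):
1. the punch is lifted clear of its holder (z of punch_tip in the frame of holder above 0.09 m), for 0.1 s.
2. the punch tip is down in the bore and the plug has been pushed out below the block (z of punch_tip in the frame of stand below 0.062 m and horizontal distance between punch_tip and stand below 0.015 m and z of plug in the frame of stand below 0.03 m), for 0.05 s.
At the end, for the whole second after the job is handed in: The plug lies still in the catch tray (origin under 34 mm above the stand's underside, within 42 mm in x and 40 mm in y of the axis); the punch stands still, released, in its holder: collar within 4 mm of the top face, 6 mm of the hole's axis, upright within 0.08 rad (z of plug in the frame of stand below 0.034 m and x of plug in the frame of stand between -0.042 and 0.042 m and y of plug in the frame of stand between -0.04 and 0.04 m and linear speed of each of plug, punch below 0.03 m/s and horizontal distance between punch and holder_mouth below 0.006 m and z of punch in the frame of holder_mouth below 0.004 m and angle between punch's own z axis and vertical below 0.08 rad); the robot touches nothing.
It fails at once if the punch is pressed against the stand or its guide plate with more than 25 N (contact force between punch and stand above 25 N).
It fails at once if the punch is pressed on the plug with more than 25 N (contact force between punch and plug above 25 N).
It fails at once if the tape roll, the tin or the solder spool is displaced by more than 30 mm (distance of any of heat_tape, tip_tin, solder_spool from where it was at the start of the episode above 0.03 m).
It also fails if it takes over 72 s, if anything falls off the work surface, if the arm or the gripper's body presses on something with over 40 N, if the wrist force passes 120 N, or if a joint passes its speed limit or range.

## Working session

There is one attempt and no reset: what is moved stays moved. The work goes in short steps, Python scripts to look and compute and a tool call to move; the robot and the scene stay as the last step left them, time stands still between calls to the robot, and variables do not carry over. Pictures are saved under pics/ and viewed, and the job is handed in when it is done.

Besides the shell and the picture viewer there is one more tool, called after "Call:" in YAML: its name, and indented under it one key for each argument. drive_tool: Moves the arm, as the interface text tells. Its arguments: {"type":"object","properties":{"moves":{"type":"array"},"grip_force":{"type":"number"}},"required":["moves"]}

```bash
mkdir -p pics; ls; python3 - <<'E'
from rig import r
import cv2,numpy as np
s=r.sense()
for k,v in s.items(): print(k,np.round(v,4))
for c in ("side","top"):
    f=r.grab_frame(c); cv2.imwrite(f"pics/{c}0.png",f["color"][:,:,::-1])
    print(c,{k:(np.round(v,3).tolist()) for k,v in f.items() if k!="color"})
    for t in ("punch","stand","holder","plug"):
        print(t,[(o["score"],o["at"],int(o["mask"].sum())) for o in r.outline_of(t,c)])
    for t in ("punch","punch_tip","stand","stand_top","bore_mouth","holder","holder_mouth","heat_tape","tip_tin","solder_spool"):
        print(t,[(o["score"],o["at"]) for o in r.spot_point(t,c)])
E
```

```text
pics
clock 0.0
qpos [ 1.3436  0.3536  1.6341  0.      1.1552 -0.0024]
qvel [ 0.0015 -0.0012 -0.0009 -0.0008  0.0012  0.0011]
joint_efforts [-1.00000e-04 -6.05238e+01 -3.42073e+01  1.00000e-04  9.00000e-03
 -0.00000e+00]
eef_pos [139.2029 608.8094 230.5647]
tcp_rot [-3.1402 -0.      2.9168]
contact_force [-0.4367  0.6283 -0.2154]
wrist_torque [-0.0486 -0.0128 -0.0577]
opening 0.9983
side {'fx': 408.523, 'fy': 408.523, 'cx': 276.935, 'cy': 207.349, 'pose': [[-0.997, 0.042, -0.064, 606.11], [-0.076, -0.658, 0.749, 841.821], [-0.01, 0.752, 0.659, 820.044], [0.0, 0.0, 0.0, 1.0]]}
punch [(0.82, [286.4, 277.9], 328), (0.7, [298.1, 240.7], 224), (0.68, [255.1, 236.2], 612)]
stand [(0.94, [302.3, 184.1], 1191)]
holder [(0.93, [298.8, 264.3], 790)]
plug [(0.33, [306.5, 183.8], 1176)]
punch [(0.75, [254.4, 243.5]), (0.61, [289.5, 282.1]), (0.51, [296.4, 245.1])]
punch_tip [(0.7, [258.2, 267.3]), (0.57, [285.5, 303.9])]
stand [(0.74, [303.5, 186.8])]
stand_top [(0.75, [303.1, 163.0]), (0.51, [327.2, 157.8])]
bore_mouth [(0.71, [304.3, 168.8]), (0.53, [299.7, 369.0])]
holder [(0.78, [296.7, 269.2
[... 251 characters left out ...]
7], [-0.999, -0.029, -0.028, -3.667], [-0.03, 0.074, 0.997, 1150.588], [0.0, 0.0, 0.0, 1.0]]}
punch [(0.74, [351.0, 230.0], 1539), (0.58, [231.8, 196.0], 240), (0.54, [236.3, 229.2], 113), (0.53, [199.2, 222.5], 105)]
stand [(0.49, [238.8, 227.1], 599)]
holder [(0.64, [243.1, 235.0], 508), (0.28, [355.6, 229.2], 1575)]
plug []
punch [(0.79, [232.6, 196.4]), (0.53, [199.5, 223.8]), (0.46, [236.1, 227.5])]
punch_tip [(0.81, [238.2, 197.2]), (0.67, [205.6, 219.3])]
stand [(0.69, [353.3, 226.8])]
stand_top []
bore_mouth [(0.98, [357.3, 228.4])]
holder [(0.76, [243.2, 231.5])]
holder_mouth []
heat_tape [(0.56, [415.1, 252.4])]
tip_tin [(0.47, [363.1, 231.8])]
solder_spool [(0.89, [154.6, 235.5])]
```

```bash
python3 - <<'E'
import cv2
a=cv2.imread('pics/side0.png');cv2.imwrite('pics/side0b.png',cv2.resize(a[130:410,170:450],None,fx=2.1,fy=2.1,interpolation=2))
a=cv2.imread('pics/top0.png');cv2.imwrite('pics/top0b.png',cv2.resize(a[140:300,130:450],None,fx=2.5,fy=2.5,interpolation=2))
E
```

```text
(no output)
```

View pics/side0.png

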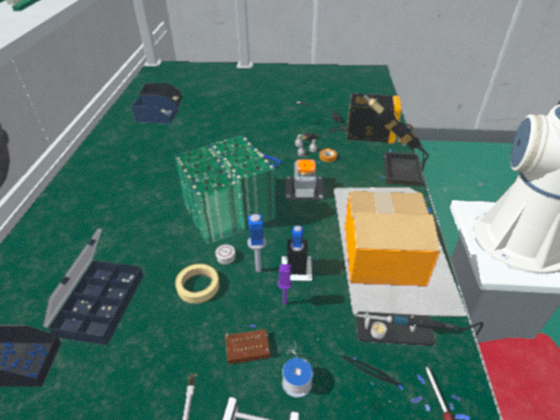

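View pics/side0b.png

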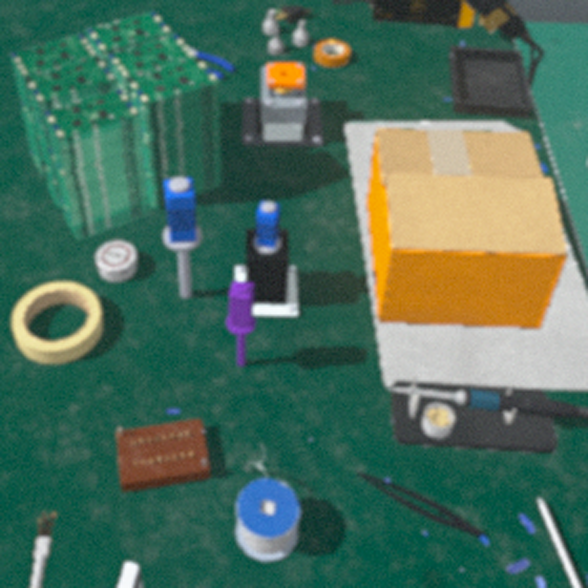

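View pics/top0b.png

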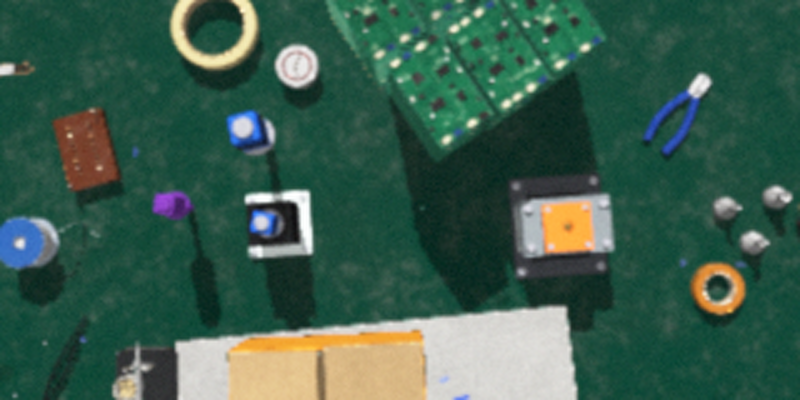

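Candidates for the punch are the blue one in the black holder (top 236,229 / side 297,240), the larger blue one standing free (top 232,196 / side 256,236) and the purple one (top 199,222 / side 285,278). The first fits because it is blue, the smaller of the two blues, and in the holder. I'll confirm it in a crop and measure.

```bash
cat > h.py <<'E'
import numpy as np,cv2
from rig import r
def ray(f,p):
    d=np.array([(p[0]-f["cx"])/f["fx"],-(p[1]-f["cy"])/f["fy"],-1.]);P=np.array(f["pose"])
    return P[:3,3],P[:3,:3]@d
def atz(f,p,z):
    o,d=ray(f,p);return o+d*(z-o[2])/d[2]
def proj(f,X):
    P=np.array(f["pose"]);c=P[:3,:3].T@(np.asarray(X,float)-P[:3,3])
    return np.array([f["cx"]+f["fx"]*c[0]/-c[2],f["cy"]+f["fy"]*-c[1]/-c[2]])
def tri(fa,pa,fb,pb):
    o1,d1=ray(fa,pa);o2,d2=ray(fb,pb);d1/=np.linalg.norm(d1);d2/=np.linalg.norm(d2)
    A=np.stack([d1,-d2],1);t=np.linalg.lstsq(A,o2-o1,rcond=None)[0]
    a,b=o1+t[0]*d1,o2+t[1]*d2
    return (a+b)/2,np.linalg.norm(a-b)
E
python3 - <<'E'
from h import *
T=r.grab_frame("top");S=r.grab_frame("side")
print("holder",tri(T,(243.2,231.5),S,(296.7,269.2)),"punch",tri(T,(236.1,227.5),S,(296.4,245.1)))
print("bore",tri(T,(357.3,228.4),S,(304.3,168.8)),"stand",tri(T,(353.3,226.8),S,(303.5,186.8)))
a=T["color"][:,:,::-1]
k=10
g=np.hstack([cv2.resize(a[208:252,218:258],None,fx=k,fy=k,interpolation=cv2.INTER_CUBIC),cv2.resize(a[208:252,334:374],None,fx=k,fy=k,interpolation=cv2.INTER_CUBIC)])
cv2.imwrite('pics/t1.png',g)
a=S["color"][:,:,::-1];k=8
g=np.hstack([cv2.resize(a[222:290,275:323],None,fx=k,fy=k,interpolation=cv2.INTER_CUBIC),cv2.resize(a[142:210,280:328],None,fx=k,fy=k,interpolation=cv2.INTER_CUBIC)])
cv2.imwrite('pics/s1.png',g)
E
```

```text
holder (array([612.75022033, 143.50838332,  -6.60261459]), np.float64(6.470050831641581)) punch (array([619.46104691, 150.62749967,  91.9772553 ]), np.float64(1.8273229004926648))
bore (array([ 608.03482908, -188.38357969,   77.06365502]), np.float64(1.2428578210345722)) stand (array([ 610.97275341, -188.89145802,    5.91122034]), np.float64(6.764390637682189))
```

View pics/t1.png

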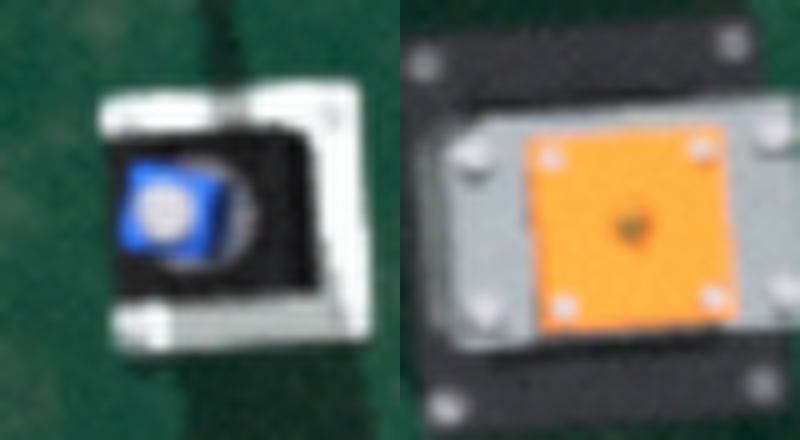

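View pics/s1.png

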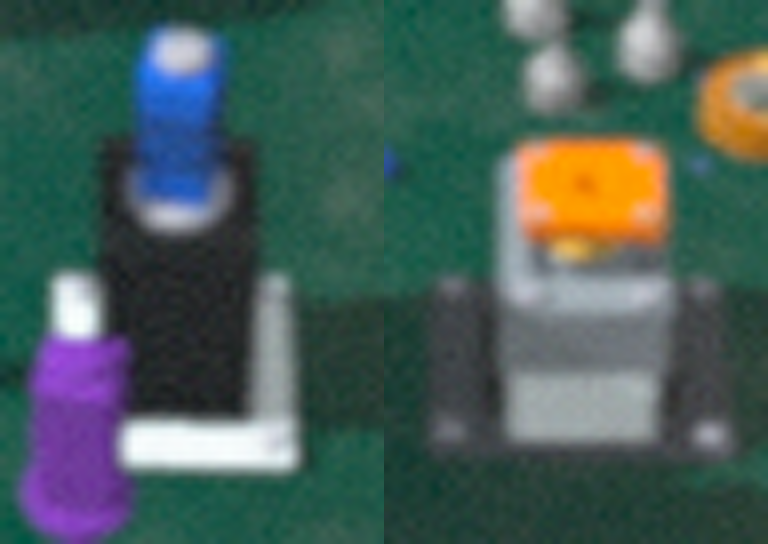

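Crops confirm it: the slimmer blue handle at top (234,229) stands in the black holder with its collar on the block, and the orange plate's hole shows at top (356.7,230.4). Next I'll fit the geometry.

```bash
cat >> h.py <<'E'
def rect(c,z,a,b,yaw):
    C,Sn=np.cos(yaw),np.sin(yaw)
    return [np.array([c[0]+C*x-Sn*y,c[1]+Sn*x+C*y,z]) for x,y in((a/2,b/2),(-a/2,b/2),(-a/2,-b/2),(a/2,-b/2))]
def draw(img,f,pts,x0,y0,k,col):
    q=[((proj(f,p)-(x0,y0)+.5)*k-.5) for p in pts]
    cv2.polylines(img,[np.round(q).astype(int)],True,col,1,cv2.LINE_AA)
E
python3 - <<'E'
from h import *
T=r.grab_frame("top");S=r.grab_frame("side")
cv=lambda u,v:(218+(u+.5)/10-.5,208+(v+.5)/10-.5)
cs=lambda u,v:(334+(u-400+.5)/10-.5,208+(v+.5)/10-.5)
f=[atz(T,cv(*p),6) for p in((100,95),(360,80),(372,340),(112,350))]
print("foot",np.round(np.mean(f,0),1),[round(np.degrees(np.arctan2(*(f[(i+1)%4]-f[i])[1::-1])),1) for i in range(4)],[round(np.linalg.norm(f[(i+1)%4]-f[i])) for i in range(4)])
f=[atz(T,cs(*p),8) for p in((425,63),(735,43),(762,385),(447,410))]
print("stand base",np.round(np.mean(f,0),1),[round(np.degrees(np.arctan2(*(f[(i+1)%4]-f[i])[1::-1])),1) for i in range(4)])
f=[atz(T,cs(*p),96) for p in((525,137),(725,125),(738,320),(540,333))]
print("plate",np.round(np.mean(f,0),1),[round(np.degrees(np.arctan2(*(f[(i+1)%4]-f[i])[1::-1])),1) for i in range(4)],[round(np.linalg.norm(f[(i+1)%4]-f[i])) for i in range(4)],"hole",atz(T,cs(632,228),96))
print("button",atz(T,cv(165,212),148))
# side: crops k=8
sv=lambda u,v:(275+(u+.5)/8-.5,222+(v+.5)/8-.5)
ss=lambda u,v:(280+(u-384+.5)/8-.5,142+(v+.5)/8-.5)
print("button side",atz(S,sv(184,50),148),"hole side",atz(S,ss(586,183),96))
f=[atz(S,ss(*p),96) for p in((523,145),(663,142),(668,232),(518,230))]
print("plate side",np.round(np.mean(f,0),1))
f=[atz(S,ss(*p),8) for p in((452,285),(705,285),(712,433),(448,432))]
print("base side",np.round(np.mean(f,0),1))
for n,t,s in(("big",(232.2,196.2),(254.8,240)),("big tip",(238.2,197.2),(258.2,267.3)),("purp",(199.3,223),(287,280)),("purptip",(205.6,219.3),(285.5,303.9))):
    print(n,tri(T,t,S,s))
# blue mask
hsv=cv2.cvtColor(T["color"],cv2.COLOR_RGB2HSV);m=cv2.inRange(hsv,(105,120,60),(125,255,255))
a=cv2.resize(T["color"][208:252,218:258],None,fx=10,fy=10,interpolation=cv2.INTER_CUBIC)
m=cv2.inRange(cv2.cvtColor(a,cv2.COLOR_RGB2HSV),(105,110,60),(128,255,255))
c=max(cv2.findContours(m,0,1)[0],key=cv2.contourArea);print(cv2.minAreaRect(c))
img=np.hstack([a[:,:,::-1].copy() for _ in range(2)])
E
```

```text
foot [616.7 148.    6. ] [np.float64(-88.4), np.float64(-178.6), np.float64(90.7), np.float64(1.7)] [79, 78, 79, 77]
stand base [ 604.8 -186.6    8. ] [np.float64(-87.9), np.float64(-178.0), np.float64(93.0), np.float64(1.4)]
plate [ 603.  -183.4   96. ] [np.float64(-88.2), np.float64(-178.7), np.float64(92.2), np.float64(2.1)] [55, 54, 54, 54] hole [ 603.18201598 -183.39665683   96.        ]
button [616.1321273  147.96770825 148.        ]
button side [617.09540993 147.70531708 148.        ] hole side [ 606.39865951 -184.84807803   96.        ]
plate side [ 603.7 -182.7   96. ]
base side [ 606.2 -189.6    8. ]
big (array([712.97176108, 157.64478453, 109.83420092]), np.float64(12.486765388654565))
big tip (array([714.60000127, 154.99513388,   6.5902825 ]), np.float64(1.7699391530911641))
purp (array([635.77989003, 255.28135058,  86.56728835]), np.float64(0.5163046099716687))
purptip (array([644.1432826 , 257.20258188,  -1.51436389]), np.float64(11.276967058638725))
((171.4187469482422, 209.30517578125), (112.0745620727539, 103.67620849609375), 8.32564926147461)
```

```bash
cat >> h.py <<'E'
def to(X,yaw=None):
    """shift (cm) and turn (deg) to world target"""
    from scipy.spatial.transform import Rotation as R
    s=r.sense();Rm=R.from_euler('xyz',s["tcp_rot"]).as_matrix()
    d=Rm.T@(np.array(X)-s["eef_pos"])/10
    t=None if yaw is None else -((np.degrees(yaw-s["tcp_rot"][2])+180)%360-180)
    print("t",round(s["clock"],2),"pos",np.round(s["eef_pos"],1),"rot",np.round(s["tcp_rot"],4),"F",np.round(s["contact_force"],1),"open",round(float(s["opening"]),3))
    print("  shift cm",np.round(d,2),"turn",t)
E
python3 - <<'E'
from h import *
T=r.grab_frame("top");S=r.grab_frame("side")
q=lambda u,v:(130+u/2.5,140+v/2.5); p=lambda u,v:(170+u/2.1,130+v/2.1)
print("stack corner",tri(T,q(437,160),S,p(217,80)))
print("box corners",tri(T,q(232,350),S,p(390,178)),tri(T,q(424,345),S,p(377,128)), "purple",tri(T,q(172,205),S,p(240,272)))
to((616.4,148,240),np.radians(170))
to((616.4,148,103),np.radians(170))
img=[]
a=cv2.resize(T["color"][208:252,218:258,::-1],None,fx=10,fy=10,interpolation=cv2.INTER_CUBIC)
b=cv2.resize(S["color"][222:290,275:323,::-1],None,fx=8,fy=8,interpolation=cv2.INTER_CUBIC)
for A,f,x0,y0,k in((a,T,218,208,10),(b,S,275,222,8)):
    for z in(91,144): draw(A,f,rect((616.4,148),z,22,22,np.radians(-10)),x0,y0,k,(0,255,255))
    draw(A,f,rect((616.4,148),86,50,50,np.radians(1.7)),x0,y0,k,(0,0,255))
    draw(A,f,rect((616.4,148),6,76,76,np.radians(1.7)),x0,y0,k,(0,255,0))
b=cv2.copyMakeBorder(b,0,0,0,0,0);a=cv2.copyMakeBorder(a,0,b.shape[0]-a.shape[0],0,0,0)
cv2.imwrite('pics/ov1.png',np.hstack([a,b]))
E
```

```text
stack corner (array([681.46427113, -39.37071912, 182.82948288]), np.float64(15.753078089538148))
box corners (array([490.49298957, 167.74111975, 215.17907291]), np.float64(0.3667655727209277)) (array([482.57381717, -21.59111212, 130.04482464]), np.float64(2.82941300120142)) purple (array([639.68544999, 243.2311349 , 141.78568237]), np.float64(5.641443427905828))
t 1.8 pos [139.3 609.3 231.3] rot [3.1416 0.     2.9168] F [ 0.3 -1.1  0.5] open 0.999
  shift cm [-56.79 -34.33  -0.87] turn -2.8796998655174093
t 1.8 pos [139.3 609.3 231.3] rot [3.1416 0.     2.9168] F [ 0.3 -1.1  0.5] open 0.999
  shift cm [-56.79 -34.33  12.83] turn -2.8796998655174093
```

View pics/ov1.png

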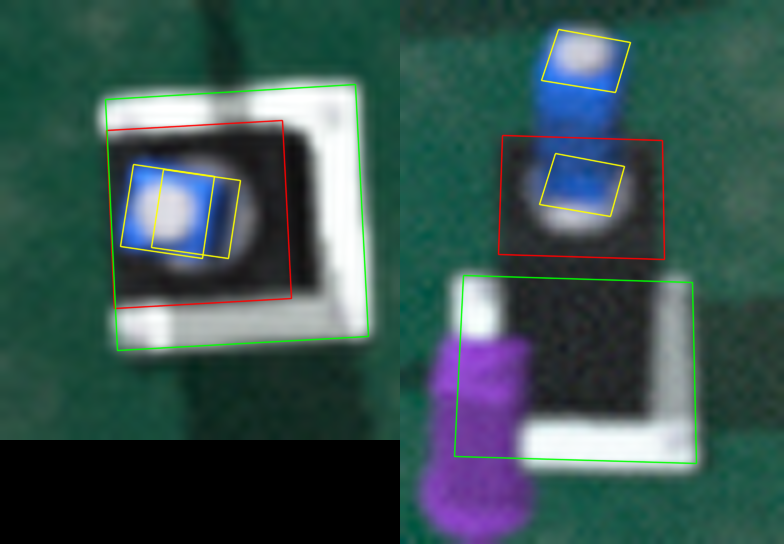

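The overlay agrees in both views, with the punch axis at about (616.4, 148). I'll approach at height.

Call:
drive_tool:
  moves:
    - [0,[-9.5,-5.7,-2],-1]
    - [0,[-19,-11.4,-2],-2]
    - [0,[-28.4,-17.2,-2],-2.9]
    - [0,[-37.8,-22.9,-2],-2.9]
    - [0,[-47.3,-28.6,-2],-2.9]
    - [0,[-56.8,-34.3,-2],-2.9]
    - [0,[-56.8,-34.3,-2],-2.9]
    - [0,[-56.8,-34.3,-2],-2.9]
    - [0,[-56.8,-34.3,-2],-2.9]
    - [0,[-56.8,-34.3,-2],-2.9]
    - [0,[-56.8,-34.3,-2],-2.9]
    - [0,[-56.8,-34.3,-2],-2.9]
  grip_force: 40

```text
clock: 3.3
eef_pos: [618.3, 146.1, 251.0]
tcp_rot: [-3.141, 0.0, 2.964]
contact_force: [-0.4, 0.6, -0.1]
opening: 1.005
```

```bash
python3 - <<'E'
from h import *
to((616.4,148,103),np.radians(170))
a=r.grab_frame("top")["color"][100:300,150:450,::-1];b=r.grab_frame("side")["color"][100:300,150:450,::-1]
cv2.imwrite('pics/v2.png',cv2.resize(np.hstack([a,b]),(800,267)))
E
```

```text
t 3.3 pos [618.3 146.1 251. ] rot [-3.1413e+00  5.0000e-04  2.9642e+00] F [-0.4  0.6 -0.1] open 1.005
  shift cm [ 0.23  0.16 14.8 ] turn -0.1649750347730503
```

View pics/v2.png

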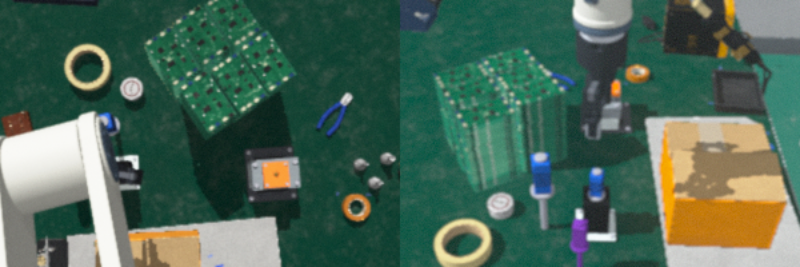

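The gripper hangs over the holder: in the side view its jaws are above the blue handle at (596,185). I'll descend and grasp.

Call:
drive_tool:
  moves:
    - [0,[0.2,0.2,4],0]
    - [0,[0.2,0.2,7],0]
    - [0,[0.2,0.2,10],0]
    - [0,[0.2,0.2,12.5],0]
    - [0,[0.2,0.2,14],0]
    - [0,[0.2,0.2,14.8],0]
    - [0,[0.2,0.2,14.8],0]

```text
clock: 4.28
eef_pos: [614.4, 150.9, 103.1]
tcp_rot: [3.142, -0.001, 2.967]
contact_force: [0.7, 0.0, -0.8]
opening: 1.0
```

```bash
python3 - <<'E'
from h import *
to((616.4,148,103),np.radians(170))
b=r.grab_frame("side")["color"][200:300,230:340,::-1]
cv2.imwrite('pics/v3.png',cv2.resize(b,None,fx=5,fy=5,interpolation=2))
E
```

```text
t 4.28 pos [614.4 150.9 103.1] rot [ 3.1416e+00 -9.0000e-04  2.9669e+00] F [ 0.7  0.  -0.8] open 1.0
  shift cm [-0.25 -0.25  0.01] turn -0.010943407447342679
```

View pics/v3.png

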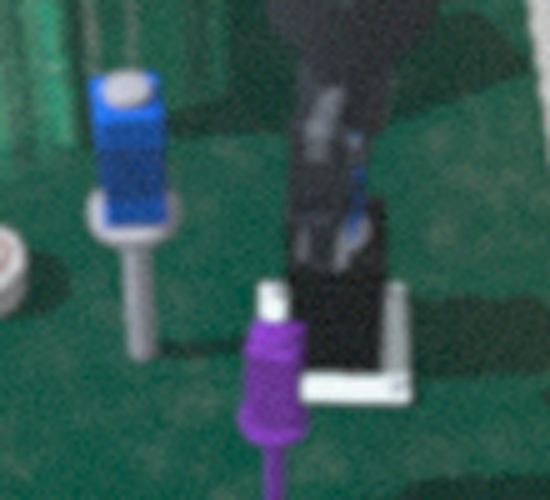

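```bash
python3 - <<'E'
from h import *
for i in range(4):
    r.grab_frame("top"); to((616.4,148,103))
E
```

```text
t 4.38 pos [615.  150.8 103.8] rot [3.1410e+00 3.0000e-04 2.9665e+00] F [1.  0.4 0.7] open 1.002
  shift cm [-0.18 -0.25  0.08] turn None
t 4.42 pos [615.1 150.7 103.9] rot [3.1410e+00 5.0000e-04 2.9665e+00] F [ 0.3 -0.7  0.1] open 0.999
  shift cm [-0.17 -0.25  0.09] turn None
t 4.47 pos [615.1 150.7 103.9] rot [3.1410e+00 5.0000e-04 2.9664e+00] F [ 1.  -0.  -0.6] open 0.999
  shift cm [-0.17 -0.24  0.09] turn None
t 4.53 pos [615.  150.6 103.8] rot [3.1411e+00 3.0000e-04 2.9664e+00] F [ 0.3 -0.  -0.2] open 1.006
  shift cm [-0.18 -0.23  0.08] turn None
```

Call:
drive_tool:
  moves:
    - [0,[-0.17,-0.25,0.1],0]
    - [0,[-0.17,-0.25,0.1],0]
    - [0,[-0.17,-0.25,0.1],0]
    - [0.5,[-0.17,-0.25,0.1],0]
    - [0.7,[-0.17,-0.25,0.1],0]
    - [1,[-0.17,-0.25,0.1],0]
    - [1,[-0.17,-0.25,0.1],0]
    - [1,[-0.17,-0.25,0.1],0]
    - [1,[-0.17,-0.25,0.1],0]
    - [1,[-0.17,-0.25,0.1],0]
  grip_force: 40

```text
clock: 5.78
eef_pos: [616.3, 147.9, 102.9]
tcp_rot: [3.141, 0.0, 2.966]
contact_force: [-0.2, -0.2, 0.6]
opening: 0.254
```

```bash
python3 - <<'E'
from h import *
for i in range(2):
    r.grab_frame("top"); to((616.4,148,103))
E
```

```text
t 5.83 pos [616.3 147.9 102.8] rot [3.1410e+00 4.0000e-04 2.9663e+00] F [ 0.5 -0.3  1.4] open 0.252
  shift cm [-0.01  0.01 -0.02] turn None
t 5.88 pos [616.3 147.9 102.8] rot [3.1410e+00 4.0000e-04 2.9664e+00] F [-0.1  0.3  1.1] open 0.251
  shift cm [-0.01  0.01 -0.02] turn None
```

Call:
drive_tool:
  moves:
    - [1,[0,0,0],0]
    - [1,[0,0,-1],0]
    - [1,[0,0,-3],0]
    - [1,[0,0,-6],0]
    - [1,[0,0,-9],0]
    - [1,[0,0,-12],0]
    - [1,[0,0,-14.5],0]
    - [1,[0,0,-15],0]
    - [1,[0,0,-15],0]
  grip_force: 60

```text
clock: 7.0
eef_pos: [616.1, 147.8, 253.2]
tcp_rot: [3.141, 0.001, 2.966]
contact_force: [0.8, 1.0, -1.5]
opening: 0.25
```

```bash
python3 - <<'E'
from h import *
r.grab_frame("top"); to((603.5,-183.4,245))
S=r.grab_frame("side");to((603.5,-183.4,245))
cv2.imwrite('pics/v4.png',cv2.resize(S["color"][170:290,230:350,::-1],None,fx=5,fy=5,interpolation=2))
E
```

```text
t 7.05 pos [615.8 147.7 252.3] rot [ 3.1413e+00 -3.0000e-04  2.9663e+00] F [ 0.1 -0.9 -1.6] open 0.251
  shift cm [ -4.57 -32.81   0.72] turn None
t 7.1 pos [615.6 147.6 251.8] rot [-3.1416e+00 -1.1000e-03  2.9663e+00] F [ 0.7 -0.7 -1.8] open 0.247
  shift cm [ -4.58 -32.81   0.68] turn None
```

View pics/v4.png

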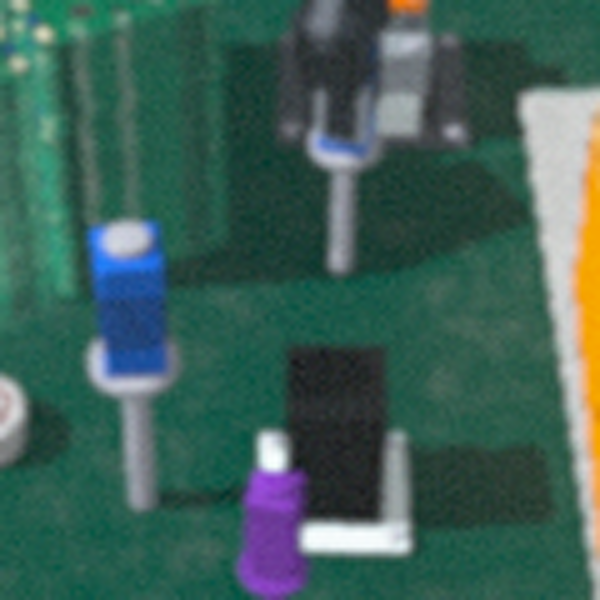

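The punch hangs upright in the jaws, with its tip at crop (341,270), clear of the holder. I'll move over the stand.

Call:
drive_tool:
  moves:
    - [1,[-0.5,-3,0],0]
    - [1,[-1,-8,0],0]
    - [1,[-2,-14,0],0]
    - [1,[-3,-20,0],0]
    - [1,[-4,-26,0.2],0]
    - [1,[-4.6,-30,0.4],0]
    - [1,[-4.6,-32,0.7],0]
    - [1,[-4.6,-32.8,0.7],0]
    - [1,[-4.6,-32.8,0.7],0]
    - [1,[-4.6,-32.8,0.7],0]

```text
clock: 8.35
eef_pos: [603.9, -182.1, 244.9]
tcp_rot: [3.141, -0.001, 2.968]
contact_force: [-0.0, -0.1, -2.3]
opening: 0.251
```

```bash
python3 - <<'E'
from h import *
T=r.grab_frame("top");to((603.5,-183.4,190))
S=r.grab_frame("side");to((603.5,-183.4,190))
a=cv2.resize(S["color"][110:210,265:345,::-1],None,fx=5,fy=5,interpolation=2)
b=cv2.resize(T["color"][180:280,310:390,::-1],None,fx=5,fy=5,interpolation=2)
cv2.imwrite('pics/v5.png',np.hstack([a,b]))
print(proj(S,(603.5,-183.4,245-90)),proj(S,(603.5,-183.4,96)))
print([(o["score"],o["at"]) for o in r.spot_point("punch_tip","side")])
E
```

```text
t 8.4 pos [ 604.  -182.1  244.9] rot [ 3.1413e+00 -9.0000e-04  2.9677e+00] F [-0.6  0.4 -1.3] open 0.252
  shift cm [ 0.02 -0.14  5.49] turn None
t 8.45 pos [ 604.  -182.2  245. ] rot [ 3.1415e+00 -8.0000e-04  2.9677e+00] F [ 0.5 -0.5 -0.8] open 0.246
  shift cm [ 0.02 -0.12  5.5 ] turn None
[306.47280624 148.34916591] [305.75308425 164.74625613]
[(0.79, [286.7, 303.3]), (0.63, [258.0, 270.3]), (0.58, [308.7, 150.2]), (0.41, [302.1, 163.6])]
```

View pics/v5.png

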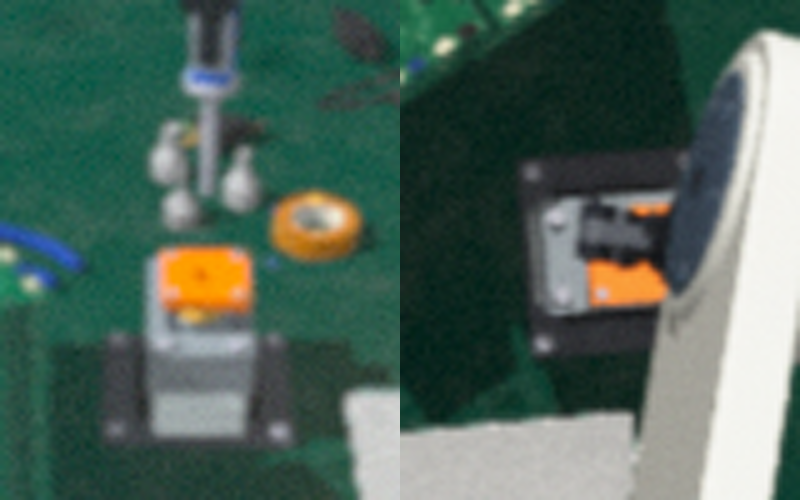

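In the side view the tip (306.3,148.9) hangs straight above the plate hole (305.3,164.9), in agreement with the projection. I'll go down to just above the plate.

Call:
drive_tool:
  moves:
    - [1,[0,-0.12,1.5],0]
    - [1,[0,-0.12,3],0]
    - [1,[0,-0.12,4.3],0]
    - [1,[0,-0.12,5.2],0]
    - [1,[0,-0.12,5.6],0]
    - [1,[0,-0.12,5.6],0]
    - [1,[0,-0.12,5.6],0]

```text
clock: 9.38
eef_pos: [604.0, -183.7, 189.5]
tcp_rot: [-3.142, 0.0, 2.968]
contact_force: [-0.4, -0.5, -1.3]
opening: 0.249
```

```bash
python3 - <<'E'
from h import *
S=r.grab_frame("side");to((604,-183.4,183))
a=cv2.resize(S["color"][130:180,275:335,::-1],None,fx=10,fy=10,interpolation=2)
cv2.imwrite('pics/v6.png',a)
for i in range(3): r.grab_frame("side");to((604,-183.4,183))
E
```

```text
t 9.43 pos [ 604.  -183.7  189.5] rot [-3.1416e+00  1.0000e-04  2.9675e+00] F [-0.4  0.5 -0.9] open 0.252
  shift cm [0.01 0.03 0.65] turn None
t 9.47 pos [ 604.  -183.7  189.5] rot [-3.1416  0.      2.9675] F [-0.6  0.5 -1.6] open 0.252
  shift cm [0.   0.03 0.65] turn None
t 9.53 pos [ 603.9 -183.6  189.5] rot [ 3.1416 -0.      2.9675] F [-0.3 -0.6 -0.7] open 0.248
  shift cm [-0.    0.02  0.65] turn None
t 9.57 pos [ 603.9 -183.6  189.4] rot [-3.1416e+00 -2.0000e-04  2.9675e+00] F [ 0.  -0.3 -1.7] open 0.251
  shift cm [-0.01  0.02  0.64] turn None
```

View pics/v6.png

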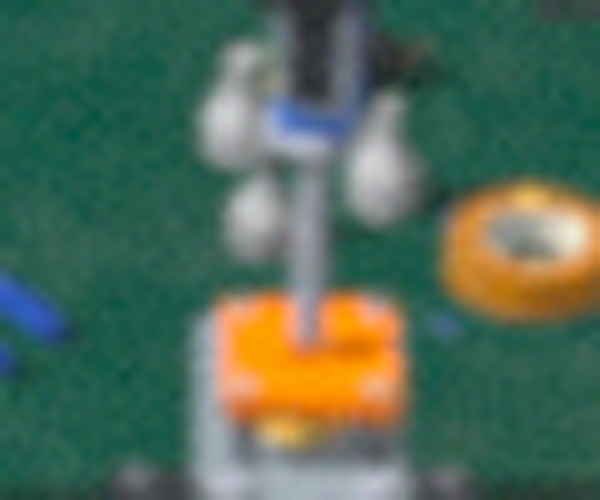

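Call:
drive_tool:
  moves:
    - [1,[0,0.02,0.15],0]
    - [1,[0,0.02,0.3],0]
    - [1,[0,0.02,0.4],0]
    - [1,[0,0.02,0.5],0]
    - [1,[0,0.02,0.6],0]
    - [1,[0,0.02,0.7],0]
    - [1,[0,0.02,0.7],0]

```text
clock: 10.45
eef_pos: [603.9, -183.4, 182.3]
tcp_rot: [3.142, -0.0, 2.968]
contact_force: [-0.8, 0.3, -1.2]
opening: 0.253
```

```bash
python3 - <<'E'
from h import *
for i in range(5): r.grab_frame("side");to((604,-183.4,176))
E
```

```text
t 10.5 pos [ 603.9 -183.4  182.4] rot [-3.1416e+00 -2.0000e-04  2.9675e+00] F [ 0.3 -0.2 -0.4] open 0.248
  shift cm [-0.01  0.    0.64] turn None
t 10.55 pos [ 603.9 -183.4  182.4] rot [-3.1416e+00 -1.0000e-04  2.9676e+00] F [ 0.4  0.1 -1.8] open 0.251
  shift cm [-0.01  0.    0.64] turn None
t 10.6 pos [ 603.9 -183.4  182.4] rot [-3.1416e+00 -1.0000e-04  2.9675e+00] F [-0.1 -0.1 -1.3] open 0.251
  shift cm [-0.01  0.    0.64] turn None
t 10.65 pos [ 603.9 -183.4  182.4] rot [ 3.1416e+00 -1.0000e-04  2.9675e+00] F [-0.3 -0.  -0.9] open 0.255
  shift cm [-0.01  0.    0.64] turn None
t 10.7 pos [ 603.9 -183.4  182.4] rot [-3.1415e+00 -1.0000e-04  2.9676e+00] F [ 0.4  0.3 -1.6] open 0.247
  shift cm [-0.01  0.    0.64] turn None
```

The tip is 3–4 mm below plate level with no contact force, so it appears to be in the hole. I'll go on carefully.

Call:
drive_tool:
  moves:
    - [1,[0,0,0.1],0]
    - [1,[0,0,0.2],0]
    - [1,[0,0,0.3],0]
    - [1,[0,0,0.4],0]
    - [1,[0,0,0.5],0]
    - [1,[0,0,0.6],0]
    - [1,[0,0,0.6],0]

```text
clock: 11.58
eef_pos: [603.9, -183.4, 176.3]
tcp_rot: [-3.142, -0.0, 2.968]
contact_force: [-0.6, 0.1, -1.5]
opening: 0.247
```

```bash
python3 - <<'E'
from h import *
for i in range(2): S=r.grab_frame("side");to((604,-183.4,158))
cv2.imwrite('pics/v7.png',cv2.resize(S["color"][130:190,275:335,::-1],None,fx=9,fy=9,interpolation=2))
E
```

```text
t 11.62 pos [ 603.9 -183.4  176.4] rot [-3.1416e+00 -2.0000e-04  2.9676e+00] F [-0.2  0.2 -1.3] open 0.251
  shift cm [-0.01  0.    1.84] turn None
t 11.68 pos [ 603.9 -183.4  176.4] rot [-3.1416e+00 -1.0000e-04  2.9676e+00] F [-0.3 -0.1 -1. ] open 0.25
  shift cm [-0.01  0.    1.84] turn None
```

View pics/v7.png

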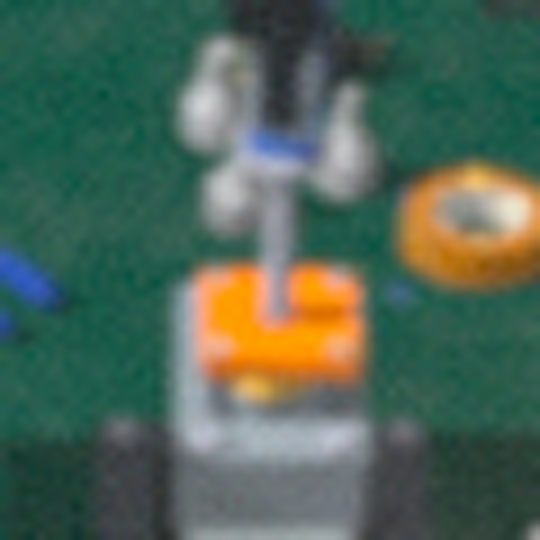

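The shank stands in the hole at crop (277,315), the plate is not depressed, and there is no force. I'll go down to just above the plug.

Call:
drive_tool:
  moves:
    - [1,[0,0,0.3],0]
    - [1,[0,0,0.6],0]
    - [1,[0,0,0.9],0]
    - [1,[0,0,1.1],0]
    - [1,[0,0,1.3],0]
    - [1,[0,0,1.5],0]
    - [1,[0,0,1.7],0]
    - [1,[0,0,1.8],0]
    - [1,[0,0,1.8],0]

```text
clock: 12.8
eef_pos: [603.9, -183.4, 158.3]
tcp_rot: [3.142, -0.0, 2.968]
contact_force: [0.7, -0.4, -2.4]
opening: 0.247
```

Call:
drive_tool:
  moves:
    - [1,[0,0,0.05],0]
    - [1,[0,0,0.1],0]
    - [1,[0,0,0.15],0]
    - [1,[0,0,0.2],0]
    - [1,[0,0,0.25],0]
    - [1,[0,0,0.3],0]

```text
clock: 13.55
eef_pos: [603.9, -183.4, 155.3]
tcp_rot: [3.142, -0.0, 2.968]
contact_force: [0.0, 0.1, -0.3]
opening: 0.252
```

Call:
drive_tool:
  moves:
    - [1,[0,0,0.03],0]
    - [1,[0,0,0.06],0]
    - [1,[0,0,0.1],0]

```text
clock: 13.92
eef_pos: [604.0, -183.4, 154.5]
tcp_rot: [3.142, 0.0, 2.968]
contact_force: [-1.1, 0.9, 1.8]
opening: 0.252
```

Call:
drive_tool:
  moves:
    - [1,[0,0,0.03],0]
    - [1,[0,0,0.06],0]

```text
clock: 14.18
eef_pos: [604.2, -183.4, 154.2]
tcp_rot: [3.142, 0.0, 2.968]
contact_force: [-0.9, -0.0, 3.6]
opening: 0.252
```

Call:
drive_tool:
  moves:
    - [1,[0,0,0.05],0]
    - [1,[0,0,0.08],0]

```text
clock: 14.42
eef_pos: [604.4, -183.4, 153.9]
tcp_rot: [3.142, 0.001, 2.968]
contact_force: [-0.8, 2.2, 6.5]
opening: 0.248
```

Call:
drive_tool:
  moves:
    - [1,[0,0,0.05],0]
    - [1,[0,0,0.1],0]

```text
clock: 14.68
eef_pos: [604.7, -183.5, 153.5]
tcp_rot: [3.142, 0.002, 2.967]
contact_force: [-1.3, 1.6, 6.1]
opening: 0.255
```

Call:
drive_tool:
  moves:
    - [1,[0.05,0,0.06],0]
    - [1,[0.05,0,0.12],0]

```text
clock: 14.92
eef_pos: [604.7, -183.3, 152.9]
tcp_rot: [3.141, 0.003, 2.967]
contact_force: [-0.4, 1.1, 6.7]
opening: 0.252
```

Call:
drive_tool:
  moves:
    - [1,[0.05,0,0.06],0]
    - [1,[0.05,0,0.12],0]

```text
clock: 15.18
eef_pos: [604.6, -183.1, 152.3]
tcp_rot: [3.141, 0.004, 2.967]
contact_force: [-1.5, 2.0, 6.2]
opening: 0.255
```

Call:
drive_tool:
  moves:
    - [1,[0.05,0,0.1],0]
    - [1,[0.05,0,0.2],0]
    - [1,[0.05,0,0.25],0]

```text
clock: 15.55
eef_pos: [604.5, -182.9, 150.6]
tcp_rot: [3.141, 0.005, 2.967]
contact_force: [-0.8, 2.0, 6.8]
opening: 0.25
```

```bash
python3 - <<'E'
from h import *
for i in range(2): S=r.grab_frame("side");to((604,-183.4,130))
cv2.imwrite('pics/v8.png',cv2.resize(S["color"][130:190,275:335,::-1],None,fx=9,fy=9,interpolation=2))
E
```

```text
t 15.6 pos [ 604.4 -182.9  150.4] rot [3.1408 0.0047 2.9673] F [-0.8  2.   6.2] open 0.249
  shift cm [ 0.04 -0.06  2.04] turn None
t 15.65 pos [ 604.4 -183.   150.3] rot [3.1409 0.0046 2.9672] F [0.2 0.9 5. ] open 0.25
  shift cm [ 0.04 -0.05  2.03] turn None
```

View pics/v8.png

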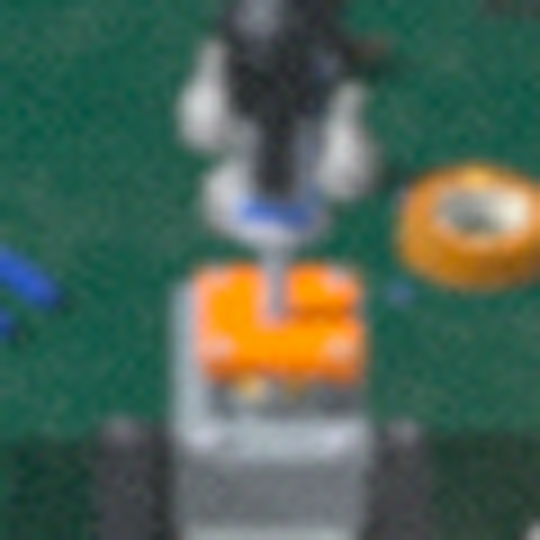

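The shank is through the plate, which is still up, and it is advancing on the plug at about 8 N. Continuing.

Call:
drive_tool:
  moves:
    - [1,[0.05,-0.04,0.1],0]
    - [1,[0.05,-0.04,0.2],0]
    - [1,[0.05,-0.04,0.3],0]
    - [1,[0.05,-0.04,0.4],0]
    - [1,[0.05,-0.04,0.5],0]

```text
clock: 16.27
eef_pos: [603.6, -183.3, 144.9]
tcp_rot: [3.141, 0.004, 2.967]
contact_force: [0.7, -0.4, -0.7]
opening: 0.251
```

Call:
drive_tool:
  moves:
    - [1,[0.03,0,0.1],0]
    - [1,[0.03,0,0.2],0]
    - [1,[0.03,0,0.3],0]
    - [1,[0.03,0,0.4],0]
    - [1,[0.03,0,0.5],0]
    - [1,[0.03,0,0.6],0]

```text
clock: 17.02
eef_pos: [603.4, -183.2, 138.9]
tcp_rot: [3.141, 0.004, 2.967]
contact_force: [0.5, -0.5, -1.3]
opening: 0.25
```

Call:
drive_tool:
  moves:
    - [1,[0,0,0.1],0]
    - [1,[0,0,0.2],0]
    - [1,[0,0,0.3],0]
    - [1,[0,0,0.4],0]
    - [1,[0,0,0.5],0]
    - [1,[0,0,0.6],0]

```text
clock: 17.77
eef_pos: [603.4, -183.2, 132.8]
tcp_rot: [3.141, 0.004, 2.967]
contact_force: [-0.4, -0.4, -1.0]
opening: 0.247
```

Call:
drive_tool:
  moves:
    - [1,[0,0,0.1],0]
    - [1,[0,0,0.2],0]
    - [1,[0,0,0.3],0]
    - [1,[0,0,0.4],0]
    - [1,[0,0,0.4],0]

```text
clock: 18.4
eef_pos: [603.3, -183.2, 128.7]
tcp_rot: [3.141, 0.004, 2.967]
contact_force: [-0.2, 0.5, -1.8]
opening: 0.249
```

```bash
python3 - <<'E'
from h import *
for i in range(3): S=r.grab_frame("side");to((604,-183.4,190))
cv2.imwrite('pics/v9.png',cv2.resize(S["color"][145:205,275:335,::-1],None,fx=9,fy=9,interpolation=2))
print([(o["score"],o["at"],int(o["mask"].sum())) for o in r.outline_of("plug","side")],proj(S,(605.3,-187.5,8)))
E
```

```text
t 18.45 pos [ 603.4 -183.2  128.8] rot [3.1409 0.004  2.9672] F [-1.   0.3 -0.8] open 0.252
  shift cm [-0.09 -0.   -6.12] turn None
t 18.5 pos [ 603.4 -183.2  128.8] rot [3.1409 0.004  2.9672] F [-0.5  0.5 -1.5] open 0.25
  shift cm [-0.09 -0.   -6.12] turn None
t 18.55 pos [ 603.4 -183.2  128.8] rot [3.1409 0.004  2.9672] F [ 0.1 -0.  -1.1] open 0.251
  shift cm [-0.08 -0.01 -6.12] turn None
[] [304.22744664 186.5664193 ]
```

View pics/v9.png

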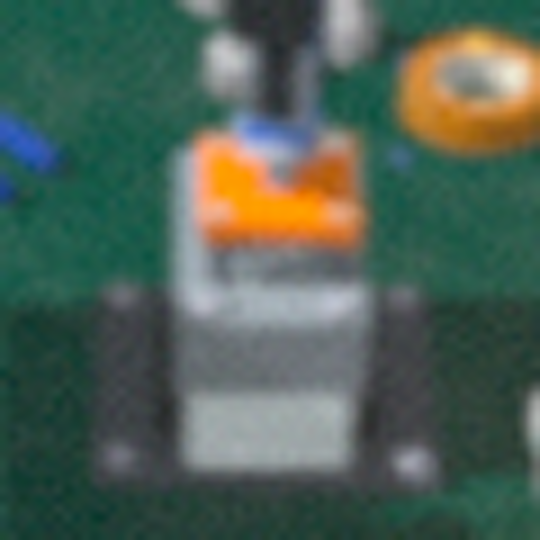

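The brass no longer shows in the gap under the plate, and the punch hangs force-free with its tip at about 39. I'll go a little deeper as a check, then withdraw.

Call:
drive_tool:
  moves:
    - [1,[0,0,0.1],0]
    - [1,[0,0,0.2],0]
    - [1,[0,0,0.3],0]
    - [1,[0,0,0.4],0]
    - [1,[0,0,0.5],0]
    - [1,[0,0,0.6],0]
    - [1,[0,0,0.6],0]

```text
clock: 19.48
eef_pos: [603.4, -183.2, 122.7]
tcp_rot: [3.141, 0.004, 2.967]
contact_force: [-0.5, 0.2, -0.8]
opening: 0.244
```

Call:
drive_tool:
  moves:
    - [1,[0,0,-0.5],0]
    - [1,[0,0,-1.5],0]
    - [1,[0,0,-3],0]
    - [1,[0,0,-4.5],0]
    - [1,[0,0,-6],0]
    - [1,[0,0,-7.5],0]
    - [1,[0,0,-9],0]
    - [1,[0,0,-11],0]
    - [1,[0,0,-12.8],0]
    - [1,[0,0,-12.8],0]

```text
clock: 20.72
eef_pos: [603.8, -183.5, 252.6]
tcp_rot: [3.141, 0.007, 2.967]
contact_force: [0.7, 1.1, -1.4]
opening: 0.252
```

```bash
python3 - <<'E'
from h import *
for i in range(2): S=r.grab_frame("side");to((616.3,147.9,253))
cv2.imwrite('pics/v10.png',cv2.resize(S["color"][110:200,270:340,::-1],None,fx=6.5,fy=6.5,interpolation=2))
s=r.sense();p=s["eef_pos"];print(proj(S,p-[0,0,90]))
E
```

```text
t 20.77 pos [ 603.2 -183.3  251.3] rot [3.141  0.0051 2.9672] F [ 0.3  0.  -1.6] open 0.247
  shift cm [ 4.45 32.84 -0.17] turn None
t 20.82 pos [ 602.7 -183.1  250.5] rot [3.1408 0.0037 2.9672] F [ 0.2 -0.7 -2.6] open 0.251
  shift cm [ 4.4  32.84 -0.25] turn None
[306.81140891 146.83434916]
```

View pics/v10.png

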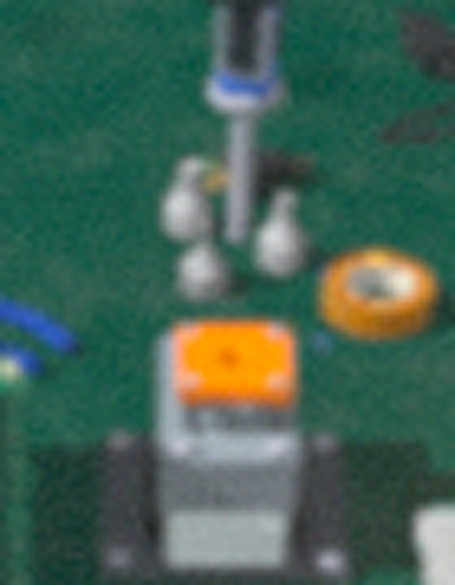

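The punch is withdrawn, with its tip at side px (306.6,147.2) against a predicted (306.8,146.8), so it hasn't slipped. No brass is left in the gap. Back to the holder.

Call:
drive_tool:
  moves:
    - [1,[0.5,3,0],0]
    - [1,[1,8,0],0]
    - [1,[2,14,0],0]
    - [1,[3,20,0],0]
    - [1,[3.7,26,0],0]
    - [1,[4.2,30,-0.2],0]
    - [1,[4.4,32,-0.2],0]
    - [1,[4.4,32.8,-0.2],0]
    - [1,[4.4,32.8,-0.2],0]
    - [1,[4.4,32.8,-0.2],0]

```text
clock: 22.08
eef_pos: [616.3, 146.2, 252.4]
tcp_rot: [3.141, 0.003, 2.966]
contact_force: [0.6, -0.2, -1.0]
opening: 0.248
```

```bash
python3 - <<'E'
from h import *
for i in range(3): S=r.grab_frame("side");to((616.4,147.9,188))
cv2.imwrite('pics/v11.png',cv2.resize(S["color"][170:290,230:350,::-1],None,fx=5,fy=5,interpolation=2))
E
```

```text
t 22.12 pos [616.3 146.2 252.5] rot [3.1412 0.0035 2.9659] F [-0.   0.1 -0.9] open 0.251
  shift cm [0.04 0.16 6.45] turn None
t 22.18 pos [616.3 146.3 252.6] rot [3.141  0.0037 2.9658] F [ 0.2  0.4 -1.5] open 0.249
  shift cm [0.05 0.15 6.46] turn None
t 22.23 pos [616.3 146.5 252.6] rot [3.141  0.0037 2.966 ] F [ 0.4 -0.  -1.6] open 0.248
  shift cm [0.04 0.13 6.46] turn None
```

View pics/v11.png

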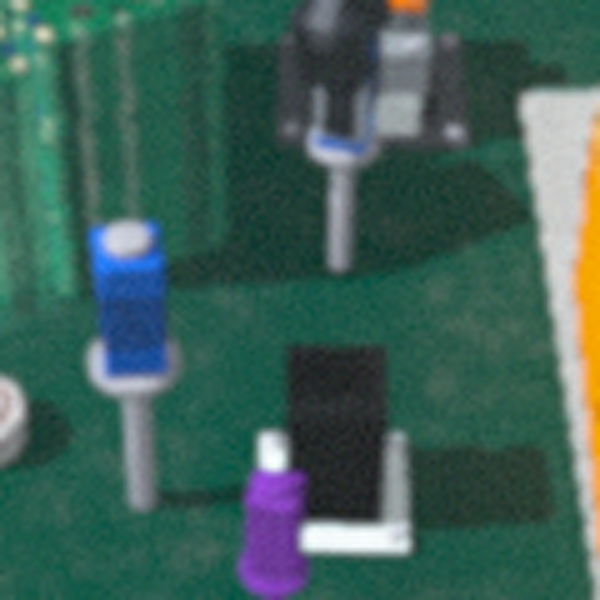

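The view matches the lift-out picture, with the tip at crop (339,268) over the holder.

Call:
drive_tool:
  moves:
    - [1,[0.05,0.13,2],0]
    - [1,[0.05,0.13,4],0]
    - [1,[0.05,0.13,5.5],0]
    - [1,[0.05,0.13,6.4],0]
    - [1,[0.05,0.13,6.4],0]
    - [1,[0.05,0.13,6.4],0]

```text
clock: 22.98
eef_pos: [616.8, 148.0, 189.3]
tcp_rot: [3.141, 0.005, 2.966]
contact_force: [-0.0, 0.6, -0.8]
opening: 0.248
```

```bash
python3 - <<'E'
from h import *
for i in range(3): S=r.grab_frame("side");to((616.4,147.9,103))
E
```

```text
t 23.02 pos [616.8 148.  189.3] rot [3.1405 0.0047 2.9661] F [ 0.1  0.5 -0.5] open 0.25
  shift cm [ 0.08 -0.03  8.63] turn None
t 23.07 pos [616.8 148.  189.4] rot [3.1405 0.0049 2.966 ] F [ 0.4 -0.4 -1.4] open 0.251
  shift cm [ 0.08 -0.03  8.64] turn None
t 23.12 pos [616.7 148.  189.3] rot [3.1405 0.0047 2.9661] F [ 0.1  0.4 -1.9] open 0.249
  shift cm [ 0.07 -0.02  8.63] turn None
```

Call:
drive_tool:
  moves:
    - [1,[0.06,0,0.5],0]
    - [1,[0.06,0,1.2],0]
    - [1,[0.06,0,2],0]
    - [1,[0.06,0,3],0]
    - [1,[0.06,0,4],0]
    - [1,[0.06,0,5],0]
    - [1,[0.06,0,6],0]
    - [1,[0.06,0,7],0]
    - [1,[0.06,0,7.6],0]
    - [1,[0.06,0,8],0]
    - [1,[0.06,0,8.2],0]
    - [1,[0.06,0,8.3],0]

```text
clock: 24.62
eef_pos: [616.6, 148.1, 106.4]
tcp_rot: [3.14, 0.005, 2.966]
contact_force: [-0.6, 0.9, -1.5]
opening: 0.251
```

Call:
drive_tool:
  moves:
    - [1,[0,0,0.1],0]
    - [1,[0,0,0.2],0]
    - [1,[0,0,0.25],0]
    - [1,[0,0,0.25],0]

```text
clock: 25.12
eef_pos: [616.6, 148.1, 103.9]
tcp_rot: [3.14, 0.005, 2.966]
contact_force: [-0.3, 0.7, -1.8]
opening: 0.251
```

Call:
drive_tool:
  moves:
    - [1,[0,0,0.05],0]
    - [1,[0,0,0.1],0]
    - [1,[0,0,0.15],0]
    - [1,[0,0,0.15],0]

```text
clock: 25.62
eef_pos: [616.7, 148.2, 102.9]
tcp_rot: [3.14, 0.005, 2.966]
contact_force: [-2.3, 0.4, 4.5]
opening: 0.254
```

The collar is seated (about +6 N change). I'll release and retreat straight up.

Call:
drive_tool:
  moves:
    - [0.7,[0,0,0],0]
    - [0.6,[0,0,0],0]
    - [0.3,[0,0,0],0]
    - [0,[0,0,0],0]
    - [0,[0,0,0],0]
    - [0,[0,0,0],0]
    - [0,[0,0,0],0]
    - [0,[0,0,0],0]

```text
clock: 26.62
eef_pos: [616.7, 148.2, 102.9]
tcp_rot: [3.14, 0.005, 2.966]
contact_force: [0.3, -0.4, 0.2]
opening: 1.002
```

Call:
drive_tool:
  moves:
    - [0,[0,0,-0.5],0]
    - [0,[0,0,-2],0]
    - [0,[0,0,-4],0]
    - [0,[0,0,-7],0]
    - [0,[0,0,-10],0]
    - [0,[0,0,-13],0]
    - [0,[0,0,-16],0]
    - [0,[0,0,-19],0]
    - [0,[0,0,-19],0]

```text
clock: 27.75
eef_pos: [617.1, 148.4, 297.4]
tcp_rot: [3.138, 0.011, 2.966]
contact_force: [0.0, 0.1, -0.1]
opening: 1.001
```

Call:
drive_tool:
  moves:
    - [0,[5,5,0],0]
    - [0,[10,10,0],0]
    - [0,[15,15,0],0]
    - [0,[20,20,0],0]
    - [0,[25,25,0],0]
    - [0,[25,25,0],0]
    - [0,[25,25,0],0]
    - [0,[25,25,0],0]

```text
clock: 28.75
eef_pos: [414.6, 437.7, 295.5]
tcp_rot: [3.138, 0.011, 2.967]
contact_force: [-0.4, -0.1, 0.6]
opening: 1.004
```

```bash
python3 - <<'E'
from h import *
T=r.grab_frame("top");S=r.grab_frame("side");to((616.4,147.9,103))
a=cv2.resize(T["color"][208:258,215:375,::-1],None,fx=5,fy=5,interpolation=2)
b=cv2.resize(S["color"][140:290,240:400,::-1],(400,375),interpolation=2);c=cv2.resize(T["color"][:,:,::-1],(400,300));c=cv2.copyMakeBorder(c,0,75,0,0,0)
cv2.imwrite('pics/v12.png',np.vstack([a,np.hstack([b,c])])[:600])
cv2.imwrite('pics/v13.png',np.hstack([cv2.resize(T["color"][208:252,218:258,::-1],None,fx=10,fy=10,interpolation=2),cv2.resize(S["color"][222:266,275:315,::-1],None,fx=10,fy=10,interpolation=2)]))
for t in("heat_tape","tip_tin","solder_spool"): print(t,[(o["score"],o["at"]) for o in r.spot_point(t,"side")])
E
```

```text
t 28.85 pos [415.2 437.3 295.6] rot [3.1381 0.0112 2.965 ] F [-0.1 -0.1 -0.4] open 1.001
  shift cm [-24.67 -25.02  19.45] turn None
heat_tape [(0.57, [330.9, 156.4])]
tip_tin [(0.53, [227.1, 259.8])]
solder_spool [(0.78, [299.1, 368.9])]
```

View pics/v12.png

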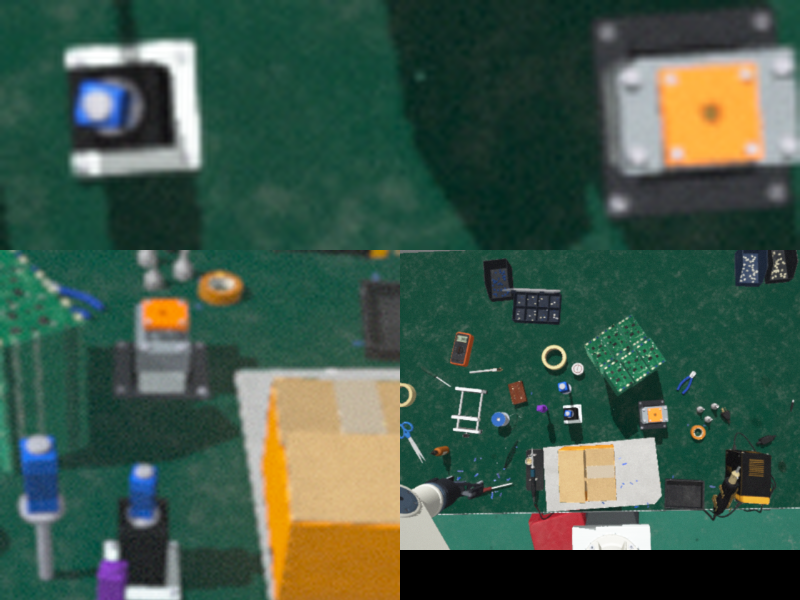

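View pics/v13.png

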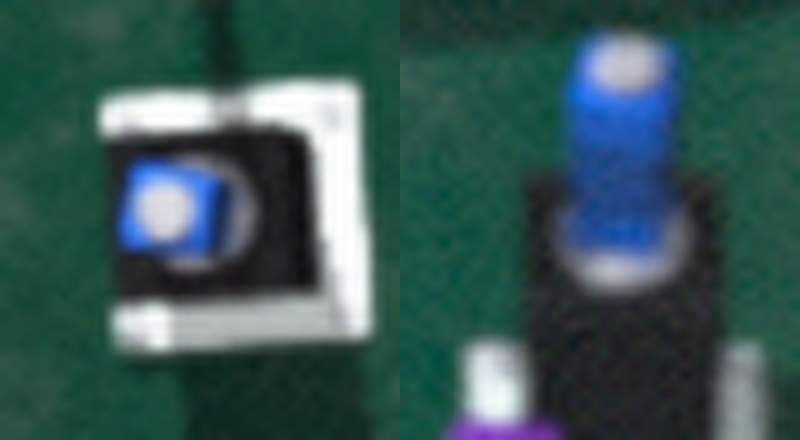

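The punch stands home and upright, with its button at top crop (165,212) exactly as at the start. The orange plate is up, no brass shows, the bystanders are in place and the arm is clear. Handing in.

```bash
python3 -c "
from rig import r
print(r.sign_off())"
```

```text
the job is handed in; nothing more can be done
None
```

I took the smaller blue punch from its holder, passed it through the guide plate on the first try, pushed out the plug and put the punch back. I handed the job in at about 29 s; no verdict is reported.

**Pushing:** The force readings I took while pushing came to about 8 N on the plug at most. I then took the tip on to about 33 mm above the stand's origin and felt nothing.

**Last checks:**
- **Punch:** it looks the same in both cameras as at the start, with the collar on the holder's top face and the handle upright. The gripper is open and clear, with no force on it.
- **Bystanders:** nothing looks moved in the final pictures, but I did not measure how far. The networks disagreed on the tin and may have mistaken another tape roll for the listed one, so I went by the pictures and by the arm staying well clear of them.
- **Plug:** I could not see it in the tray because the posts and block hide it. That it dropped is inferred from the free travel of the tip and from the brass no longer showing under the plate.

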